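# Hang a gauge behind a gravity keeper flap

## Task

Take the blue-headed lens gauge out of its wooden rack block and hang it by its eye on the peg of the gauge stand: slide the eye over the peg so that it lifts the red keeper flap, and press it on against the sprung buffer only until the flap drops shut behind it, then let the gauge hang there by itself. How far the peg sticks out of its clamp differs every time, so go by feel, never pushing the gauge against the stand with more than 25 N. Leave the cement bottle and the loupe where they are.

Things in the scene. Friction and masses are not known exactly. Their poses are not given: they have to be found in the camera images.
- gauge_grip (a point): Middle of the gauge's grip head, where to take it. The gauge is an upright plate 110 mm tall: x is its normal, y its width, z up. Blue plastic upper part 36 mm wide, 10 mm thick, with an eye through it along x; steel blade below, 26 x 6 mm. The grip head is the solid top 28 mm; this point is 14 mm below the top, 96 mm above the foot. About 0.12 kg.
- gauge_eye (a point): Centre of the gauge's eye, 26 mm straight below gauge_grip, 70 mm above the foot; same axes. The eye is an opening 16 mm wide (y) and 24 mm tall (z) through the 10 mm plate; the bar below it is 12 mm high and 36 mm wide. Hung properly, this point is 7 mm below the peg's axis.
- rack: Wooden rack block 70 x 80 x 36 mm (x, y, z), fixed to the table; origin at the centre of its underside. The gauge's blade stands 28 mm deep in a slot in its middle (about 1 mm play).
- stand: Gauge stand fixed to the table: grey base 135 x 90 x 14 mm; aluminium post 156 mm high, 60 to 82 mm along +x from the origin. Origin on the table straight below the peg's line; x runs along the peg from nose to post, z up. The stand and peg are rigid apart from flap and buffer.
- peg_line (a point): Point of the peg's axis straight above the stand's origin, 140 mm above the table; axes as the stand. Level round grey peg 10 mm thick, soft vinyl sleeve, rounded nose towards -x. It is clamped with an UNREPORTED reach: the hinge of the red flap lies anywhere from 0 to 40 mm to the -x side of this point; the tip of the nose 8 mm before the hinge.
- post_clamp (a point): Peg's clamp in the post, 71 mm along +x from peg_line. Between it and the flap a yellow rubber buffer (upside-down U, 28 mm wide, 26 mm tall, astride the peg) slides on the peg: at rest its face is 13 mm behind the flap's hinge; it yields 25 mm to a hard stop. Its spring gives 2 N at first touch plus 0.25 N per mm: 8.2 N at the stop.
- flap (a joint): Red gravity flap, 6 mm wide, 3 mm thick, hinged on the peg's axis, hanging 26 mm below it. 0 = straight down (shut; it cannot swing to -x); grows (rad) as it swings inwards and up, to 1.35; lifting takes under 1 N. It falls shut when the plate's near face is 18 mm (eye's top edge on the peg) to 23 mm (eye centred) behind the hinge: 5.5 to 7 N on the buffer.
- cement_bottle: Bystander: small brown glass bottle with a black cap, 32 mm across, 62 mm tall; origin at the centre of its underside.
- loupe: Bystander: black eye loupe, 38 mm across, 31 mm tall, standing on its rim; origin at the centre of its underside.
Mind the look-alikes: they are no part of the job. There is more than one size of the part that bears gauge_grip; the job needs the smaller.

How it is judged:
By the outcome, as a careful person would: the job done as asked, in the order asked, and still so for the second after the job is handed in, with the robot touching nothing.
It also fails if it takes over 45 s, if anything falls off the work surface, if the arm or the gripper's body presses on something with over 40 N, if the wrist force passes 120 N, or if a joint passes its speed limit or range.

## Robot

A 7-joint arm with a two-finger parallel gripper is mounted at the origin on a cart in front of the work surface, level with it; the furniture and walls round the work are solid. World frame = base frame: x ahead of the robot, y to its left, z up, the work surface at z = 0. Lengths are in m, angles in rad, forces in N, time in s.
With the tool pointing down it reaches from about 0.425 to 0.8 m from the base axis. Payload 8.3 kg.
Tool frame: the origin (TCP) lies between the finger pads; the fingertips stand 22 mm ahead of it and the grasp point (between the pads) lies 3 mm ahead of it; z points along the fingers, y is the direction in which the jaws open and shut (so a half turn about z gives the same grasp; the last joint's range is limited). The gripper opens to 85 mm and grips with 20 to 120 N. Pads are 22 mm wide; open, the fingers measure 114 mm over their backs; the gripper's body (76 mm by 85 mm) begins 54 mm behind the grasp point. The pads swing forward as they close: fully open they stand 13 mm farther back than shut.
Start: joints at [-1.342, 0.383, 0.016, 1.37, -0.006, 1.388, -0.046], TCP at [0.18, 0.599, 0.253] pointing down, gripper open.
Joint ranges: [-2.95, 2.95], [-0.25, 2.06], [-1.52, 1.56], [0.18, 2.33], [-1.44, 4.58], [0.02, 2.06], [-3.01, 3.01]. Speed limits (rad/s): [2.39, 2.39, 3.01, 3.01, 3.14, 3.14, 3.14].

## Interface

Orientations are given as a unit quaternion [x, y, z, w].
In Python, from station import r gives the robot as it stands. The module is installed in compiled form; this text tells all that it offers.
- The arm moves only by the shell command python3 -m inch 'ROWS' [FORCE]. ROWS is JSON, a list of rows, each a list of 7 numbers: the turn, a rotation vector about the tool's x, y, z in rad, then the shift along the tool's x, y, z in m, then the closure in counts, from 0 (fully open) to 255 (shut). In form: [[rx, ry, rz, tx, ty, tz, claw], ...]. A call has 1 to 20 rows; each row shifts and turns the commanded pose from where the row before left it, along the tool's axes as they then stand; what a row does not reach is not made up. A row lasts 1/12 s, in which the tool goes at most 41.7 mm and 7.16 degrees, less where a joint would pass 70% of its speed; a pose out of reach is approached as far as the arm can. A call is refused whole if a number of a shift passes 0.0417 or a number of a turn 0.125, either way. A call with a gripper value outside its range is refused whole. The fingers move at their own pace and stop on an object; FORCE is the grip in N (left out, the last holds). Time passes only in rows, so rows that do not move let the fingers close. It gives the time, the measured TCP pose, the force and the opening at its end, in the units of the state.
- r.get_state(): the state, without advancing time (a new reading comes with each control period).
- r.read_camera(name): name is "side" or "top"; returns a dict with "img" (420x560x3 uint8, blue, green, red), "range_z" (420x560 float32, m along the optical axis (not along the pixel's ray), 0 where there is no reading), "fovy" (degrees; the focal length in pixels is half the picture's height over the tangent of half this angle, whatever the lens; pixels are square), "cx", "cy" (the principal point, pixels), "xyz" and "rotation" of the camera in the world. Camera axes: x right, y down, z forward; pixel columns grow to the right and rows downward; lengths in m; the calibration is good to about 2 mm. A picture is of the moment at which its call begins.
- r.finish_job(): hands the job in, once; it reports no verdict.
The state is a dict: "time_s": time; "joint_positions": joint angles; "qvel": joint speeds; "joint_efforts": joint torques, N m; "ee_pos": TCP position; "orientation": TCP orientation; "ft_force": force on the tool from outside, world axes, zero at the start; "moment": the same for the moment, N m; "finger_gap": finger opening in m.
Only numpy, scipy, OpenCV 4.12 (cv2) and the standard library are available. Lean on these libraries where they do the work, as an engineer would, in place of code of your own. Each camera call takes 0.05 s, during which the arm holds its last target. There are 200 camera calls.

## Working session

There is one attempt and no reset: what is moved stays moved. The work goes in short steps, Python scripts to look and compute and a shell command to move; the robot and the scene stay as the last step left them, time stands still between calls to the robot, and variables do not carry over. Pictures are saved under pics/ and viewed, about 8 in all and at most 12, crops included, and the job is handed in when it is done.

```bash
mkdir -p pics; cat > h.py <<'E'
import numpy as np, cv2
from station import r
def cam(n):
    c=r.read_camera(n); c['f']=c['img'].shape[0]/2/np.tan(np.radians(c['fovy'])/2); c['R']=np.array(c['rotation']).reshape(3,3); c['p']=np.array(c['xyz']); np.savez(f'pics/{n}.npz',**c); return c
def pts(c,v,u):
    z=c['range_z'][v,u]; P=np.stack([(u-c['cx'])/c['f']*z,(v-c['cy'])/c['f']*z,z],-1); return P@c['R'].T+c['p']
def proj(c,P):
    q=(np.asarray(P)-c['p'])@c['R']; return q[...,0]/q[...,2]*c['f']+c['cx'], q[...,1]/q[...,2]*c['f']+c['cy']
def st():
    s=r.get_state(); print({k:(np.round(v,4).tolist()) for k,v in s.items() if k in('time_s','ee_pos','orientation','ft_force','finger_gap','joint_positions')})
E
python3 - <<'E'
from h import *
st()
for n in('top','side'):
    c=cam(n); cv2.imwrite(f'pics/{n}0.png',c['img']); print(n,c['p'],c['R'].round(3).tolist(),c['f'],c['cx'],c['cy'])
E
```

```text
{'time_s': 0.0, 'joint_positions': [-1.3419, 0.3843, 0.0163, 1.3712, -0.0063, 1.3882, -0.0465], 'ee_pos': [0.1796, 0.5981, 0.2523], 'orientation': [0.1454, 0.9894, -0.001, -0.0001], 'ft_force': [0.077, 0.2069, 0.0227], 'finger_gap': 0.085}Traceback (most recent call last):
  File "<stdin>", line 4, in <module>
  File "h.py", line 4, in cam
    c=r.read_camera(n); c['f']=c['img'].shape[0]/2/np.tan(np.radians(c['fovy'])/2); c['R']=np.array(c['rotation']).reshape(3,3); c['p']=np.array(c['xyz']); np.savez(f'pics/{n}.npz',**c); return c
                                                                                           ~~~~~~~~~~~~~~~~~~~~~~~~~~~~~~~^^^^^
ValueError: cannot reshape array of size 4 into shape (3,3)
```

```bash
sed -i "s/np.array(c\['rotation'\]).reshape(3,3)/Rotation.from_quat(c['rotation']).as_matrix()/; 1a from scipy.spatial.transform import Rotation" h.py
python3 - <<'E'
from h import *
for n in('top','side'):
    c=cam(n); cv2.imwrite(f'pics/{n}0.png',c['img']); print(n,c['p'],c['R'].round(3).tolist(),c['f'],c['cx'],c['cy'])
E
```

```text
top [ 0.4803599  -0.09327722  0.9633903 ] [[-0.004, -0.995, 0.101], [-1.0, 0.005, 0.007], [-0.008, -0.101, -0.995]] 435.68136268960905 282.53946317219186 203.8932306274779
side [ 0.07746925 -0.74210414  0.8423528 ] [[0.803, -0.399, 0.443], [-0.596, -0.546, 0.589], [0.007, -0.737, -0.676]] 487.32864478232585 284.88854779875777 208.29917037232877
```

View pics/top0.png

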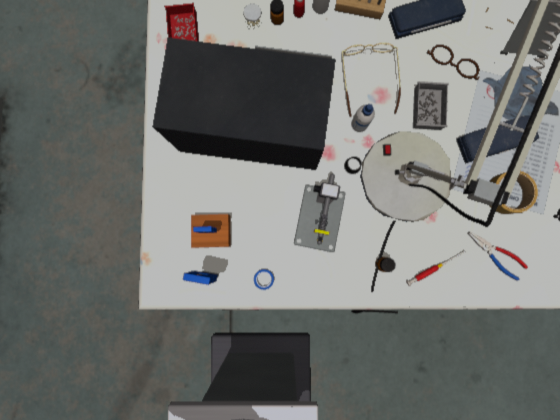

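View pics/side0.png

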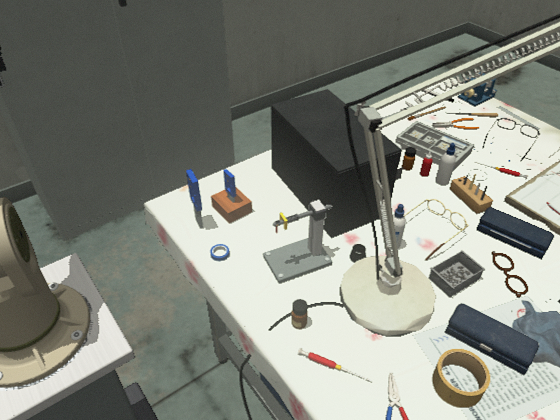

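```bash
python3 - <<'E'
from h import *
t=np.load('pics/top.npz');s=np.load('pics/side.npz')
a=cv2.resize(t['img'][160:300,170:350],None,fx=4,fy=4,interpolation=cv2.INTER_CUBIC)[:,:720]
b=cv2.resize(s['img'][155:290,170:345],None,fx=4.4,fy=4.4,interpolation=cv2.INTER_CUBIC)
cv2.imwrite('pics/tc.png',a);cv2.imwrite('pics/sc.png',b)
for n,c in(('top',t),('side',s)):
    hsv=cv2.cvtColor(c['img'],cv2.COLOR_BGR2HSV)
    for col,lo,hi in(('blue',(100,120,40),(125,255,255)),('yellow',(22,120,80),(35,255,255)),('wood',(5,100,50),(18,230,255))):
        m=cv2.inRange(hsv,lo,hi); k,l,stt,cen=cv2.connectedComponentsWithStats(m)
        for i in range(1,k):
            if stt[i,4]>15 and stt[i,0]<350 and stt[i,1]>140:
                v,u=np.nonzero((l==i)&(c['range_z']>0)); P=pts(c,v,u)
                print(n,col,stt[i].tolist(),np.percentile(P,[2,50,98],axis=0).round(3).tolist())
E
```

```text
top blue [194, 226, 22, 6, 109] [[0.514, 0.052, 0.072], [0.518, 0.065, 0.117], [0.523, 0.085, 0.121]]
top blue [254, 270, 20, 19, 90] [[0.395, -0.065, 0.008], [0.417, -0.044, 0.012], [0.434, -0.024, 0.015]]
top blue [183, 272, 34, 12, 301] [[0.417, 0.047, 0.079], [0.428, 0.067, 0.152], [0.435, 0.094, 0.155]]
top yellow [314, 229, 16, 6, 59] [[0.506, -0.173, 0.015], [0.512, -0.159, 0.153], [0.515, -0.146, 0.156]]
top wood [191, 214, 39, 33, 1103] [[0.486, 0.03, 0.02], [0.515, 0.064, 0.036], [0.552, 0.108, 0.039]]
side blue [186, 169, 12, 14, 88] [[0.416, 0.049, -0.658], [0.424, 0.072, 0.151], [0.848, 1.035, 0.154]]
side blue [224, 170, 10, 8, 37] [[0.513, 0.052, 0.114], [0.518, 0.068, 0.116], [0.522, 0.085, 0.119]]
side blue [211, 246, 18, 12, 40] [[0.394, -0.065, 0.007], [0.406, -0.055, 0.01], [0.433, -0.029, 0.014]]
side yellow [280, 213, 7, 16, 50] [[0.505, -0.174, -0.001], [0.51, -0.163, 0.151], [0.611, -0.029, 0.155]]
side yellow [336, 365, 5, 5, 20] [[0.438, -0.431, 0.007], [0.442, -0.427, 0.009], [0.446, -0.422, 0.012]]
side wood [211, 188, 40, 25, 445] [[0.484, 0.03, 0.031], [0.509, 0.062, 0.035], [0.552, 0.107, 0.038]]
side wood [292, 312, 10, 6, 18] [[0.43, -0.315, 0.038], [0.434, -0.309, 0.041], [0.441, -0.297, 0.043]]
```

View pics/tc.png

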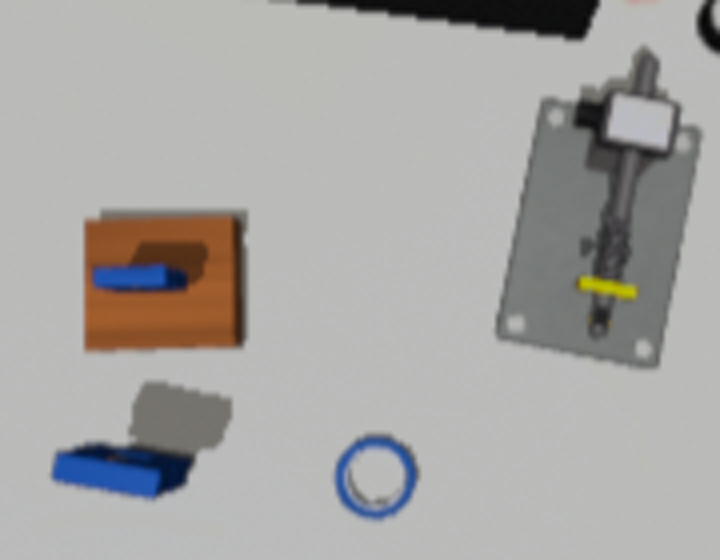

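View pics/sc.png

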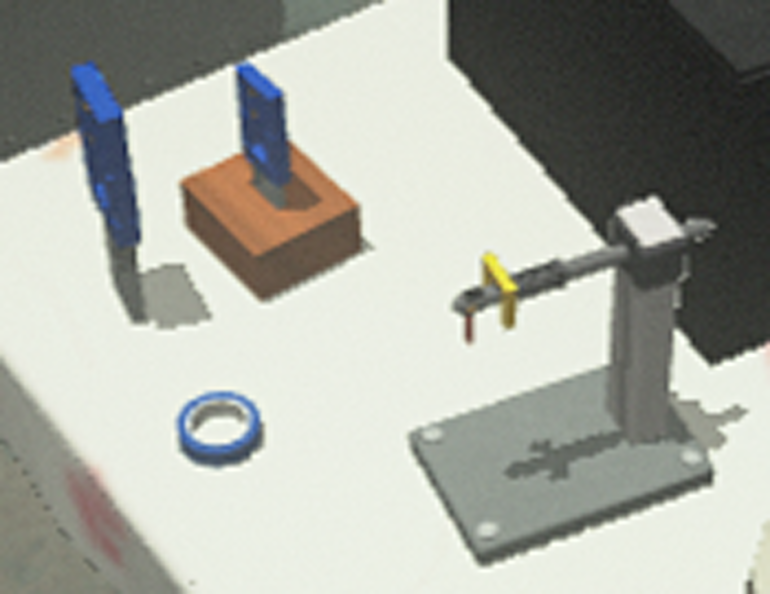

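```bash
cat > m.py <<'E'
from h import *
t=np.load('pics/top.npz');s=np.load('pics/side.npz')
def ray(c,u,v,z):
    d=np.stack([(u-c['cx'])/c['f'],(v-c['cy'])/c['f'],np.ones_like(u,float)],-1)@c['R'].T
    return c['p']+d*((z-c['p'][2])/d[...,2])[...,None]
def rect(c,m,z,name):
    v,u=np.nonzero(m); P=ray(c,u.astype(float),v.astype(float),z)[:,:2]
    q=cv2.minAreaRect((P*1000).astype(np.float32)); print(name,'rect mm',np.round(q[0],1),np.round(q[1],1),round(q[2],1),'mean',P.mean(0).round(4),len(P))
V,U=np.mgrid[0:420,0:560]
for n,c in(('top',t),('side',s)):
    P=pts(c,V,U); ok=c['range_z']>0; X,Y,Z=P[...,0],P[...,1],P[...,2]
    hsv=cv2.cvtColor(c['img'],cv2.COLOR_BGR2HSV); blue=cv2.inRange(hsv,(100,120,40),(125,255,255))>0
    print(n,'table z',np.median(Z[ok&(abs(X-.45)<.02)&(abs(Y+.1)<.03)]).round(4))
    g=ok&blue&(abs(X-.518)<.03)&(abs(Y-.068)<.04)
    rect(c,g&(Z>.112),.118,'gauge top'); 
    rect(c,ok&(abs(X-.52)<.06)&(abs(Y-.068)<.06)&(Z>.030)&(Z<.041),.036,'rack top')
    reg=ok&(X>.42)&(X<.68)&(Y<-.09)&(Y>-.26)
    rect(c,reg&(Z>.008)&(Z<.020),.014,'base')
    cap=reg&(Z>.150)&(hsv[...,1]<60)&(hsv[...,2]>150); rect(c,cap,.156,'cap')
    rect(c,reg&(Z>.145)&(cv2.inRange(hsv,(22,100,60),(35,255,255))>0),.155,'buffer')
    pg=reg&(Z>.125)&(Z<.152)
    for x in np.arange(.47,.66,.01):
        k=pg&(abs(X-x)<.005)
        if k.sum()>1: print(' peg x%.2f n%d y %.4f..%.4f mean %.4f zmax %.4f'%(x,k.sum(),Y[k].min(),Y[k].max(),Y[k].mean(),Z[k].max()))
    red=reg&(cv2.inRange(hsv,(0,80,30),(12,255,255))>0); print(' red',P[red].round(3).tolist()[:12])
P=pts(t,V,U);b=(P[...,2]>.08)&(t['range_z']>0)&(U<345)&(V<170)&(U>150);print('box',np.percentile(P[b],[1,50,99],axis=0).round(3).tolist())
E
python3 m.py
```

```text
top table z 0.0001
gauge top rect mm [518.6  68.5] [ 9.  33.4] 3.8 mean [0.5186 0.0689] 85
rack top rect mm [519.7  69.3] [80.  68.1] 89.7 mean [0.5192 0.0675] 1099
base rect mm [ 573.5 -182.5] [201.  166.1] 5.5 mean [ 0.5445 -0.1642] 2022
cap rect mm [ 588.4 -175.5] [27.8 19.6] 78.0 mean [ 0.5884 -0.1757] 158
buffer rect mm [ 511.1 -159.3] [27.9  6.5] 78.4 mean [ 0.5113 -0.1595] 52
 peg x0.49 n14 y -0.1613..-0.1518 mean -0.1558 zmax 0.1461
 peg x0.50 n33 y -0.1616..-0.1518 mean -0.1568 zmax 0.1484
 peg x0.51 n19 y -0.1719..-0.1507 mean -0.1606 zmax 0.1515
 peg x0.52 n34 y -0.1671..-0.1462 mean -0.1602 zmax 0.1516
 peg x0.53 n38 y -0.1692..-0.1559 mean -0.1632 zmax 0.1492
 peg x0.54 n29 y -0.1713..-0.1581 mean -0.1649 zmax 0.1471
 peg x0.55 n27 y -0.1715..-0.1622 mean -0.1671 zmax 0.1478
 peg x0.56 n31 y -0.1733..-0.1639 mean -0.1692 zmax 0.1475
 peg x0.57 n33 y -0.1881..-0.1659 mean -0.1742 zmax 0.1485
 peg x0.58 n36 y -0.1919..-0.1564 mean -0.1713 zmax 0.1519
 peg x0.59 n39 y -0.1939..-0.1453 mean -0.1576 zmax 0.1520
 peg x0.60 n39 y -0.1937..-0.1471 mean -0.1629 zmax 0.1520
 peg x
[... 1068 characters left out ...]
664 mean -0.1711 zmax 0.1445
 peg x0.57 n55 y -0.1922..-0.1681 mean -0.1798 zmax 0.1514
 peg x0.58 n80 y -0.1928..-0.1568 mean -0.1801 zmax 0.1520
 peg x0.59 n47 y -0.1961..-0.1456 mean -0.1849 zmax 0.1514
 peg x0.60 n15 y -0.1948..-0.1470 mean -0.1779 zmax 0.1514
 peg x0.61 n18 y -0.1848..-0.1756 mean -0.1815 zmax 0.1458
 peg x0.62 n9 y -0.1863..-0.1805 mean -0.1835 zmax 0.1425
 peg x0.65 n30 y -0.1609..-0.1392 mean -0.1538 zmax 0.1519
 peg x0.66 n182 y -0.1625..-0.0903 mean -0.1288 zmax 0.1518
 red [[0.495, -0.158, 0.13], [0.495, -0.157, 0.127], [0.493, -0.16, 0.127], [0.494, -0.159, 0.123], [0.495, -0.157, 0.117]]
box [[0.658, -0.172, 0.093], [0.748, -0.021, 0.206], [0.852, 0.135, 0.209]]
```

```bash
python3 -m inch '[[0,0,-0.1,0,0,0,0],[0,0,-0.1,0,0,0,0],[0,0,-0.0915,0,0,0,0],[0,0,0,-0.02,-0.031,0,0],[0,0,0,-0.02,-0.031,0,0],[0,0,0,-0.02,-0.031,0,0],[0,0,0,-0.02,-0.031,0,0],[0,0,0,-0.02,-0.031,0,0],[0,0,0,-0.02,-0.031,0,0],[0,0,0,-0.02,-0.031,0,0],[0,0,0,-0.02,-0.031,0,0],[0,0,0,-0.02,-0.031,0,0],[0,0,0,-0.02,-0.031,0,0],[0,0,0,-0.02,-0.031,0,0],[0,0,0,-0.02,-0.031,0,0],[0,0,0,-0.02,-0.031,0,0],[0,0,0,-0.02,-0.031,0,0],[0,0,0,-0.02,-0.031,0,0],[0,0,0,-0.018,-0.031,0,0],[0,0,0,0,0,0,0]]' 100; python3 -c "
from h import *
st();print(Rotation.from_quat(r.get_state()['orientation']).as_matrix().round(4).tolist())"
```

```text
time_s: 1.82
ee_pos: [0.5003, 0.0944, 0.2534]
orientation: [0.005, 1.0, -0.002, 0.001]
ft_force: [-1.3, -1.2, 0.5]
finger_gap: 0.0856
{'time_s': 1.8167, 'joint_positions': [-0.627, 0.1306, 0.417, 1.7002, -0.051, 1.3214, 1.3595], 'ee_pos': [0.5003, 0.0944, 0.2534], 'orientation': [0.0053, 1.0, -0.0015, 0.0008], 'ft_force': [-1.2858, -1.2222, 0.4577], 'finger_gap': 0.0856}
[[-0.9999, 0.0107, 0.0015], [0.0107, 0.9999, -0.0031], [-0.0016, -0.0031, -1.0]]
```

```bash
python3 -m inch '[[0,0,-0.0107,0,0,0,0],[0,0,0,-0.0085,-0.0135,0.03,0],[0,0,0,-0.0085,-0.0135,0.03,0],[0,0,0,0,0,0.03,0],[0,0,0,0,0,0,0],[0,0,0,0,0,0,0]]' 100; python3 -c "
from h import *
st();print(Rotation.from_quat(r.get_state()['orientation']).as_matrix().round(4).tolist())"
```

```text
time_s: 2.32
ee_pos: [0.5133, 0.0769, 0.1623]
orientation: [-0.006, 1.0, -0.0, -0.002]
ft_force: [0.5, 1.1, 0.2]
finger_gap: 0.0856
{'time_s': 2.3167, 'joint_positions': [-0.5758, 0.2332, 0.4244, 1.8004, -0.1052, 1.1343, 1.4666], 'ee_pos': [0.5133, 0.0769, 0.1623], 'orientation': [-0.0063, 1.0, -0.0003, -0.002], 'ft_force': [0.54, 1.1093, 0.1574], 'finger_gap': 0.0856}
[[-0.9999, -0.0125, -0.0041], [-0.0125, 0.9999, -0.0007], [0.0041, -0.0006, -1.0]]
```

```bash
python3 -m inch '[[0,0,0.0125,0,0,0,0],[0,0,0,-0.0045,-0.0095,0,0],[0,0,0,0,0,0.011,0],[0,0,0,0,0,0.011,0],[0,0,0,0,0,0.011,0],[0,0,0,0,0,0.011,0],[0,0,0,0,0,0.011,0],[0,0,0,0,0,0,0],[0,0,0,0,0,0,0],[0,0,0,0,0,0,0]]' 100; python3 - <<'E'
from h import *
st();print(Rotation.from_quat(r.get_state()['orientation']).as_matrix().round(4).tolist())
c=cam('side'); cv2.imwrite('pics/s1.png',cv2.resize(c['img'][100:290,130:345],None,fx=3,fy=3,interpolation=cv2.INTER_CUBIC))
E
```

```text
time_s: 3.15
ee_pos: [0.5195, 0.0662, 0.1084]
orientation: [0.001, 1.0, -0.0, -0.0]
ft_force: [0.7, 0.3, 0.1]
finger_gap: 0.0853
{'time_s': 3.15, 'joint_positions': [-0.5451, 0.3041, 0.4232, 1.8502, -0.1449, 1.0174, 1.5062], 'ee_pos': [0.5195, 0.0662, 0.1084], 'orientation': [0.001, 1.0, -0.0001, -0.0], 'ft_force': [0.7368, 0.2917, 0.0669], 'finger_gap': 0.0853}
[[-1.0, 0.002, -0.0], [0.002, 1.0, -0.0002], [0.0, -0.0002, -1.0]]
```

View pics/s1.png

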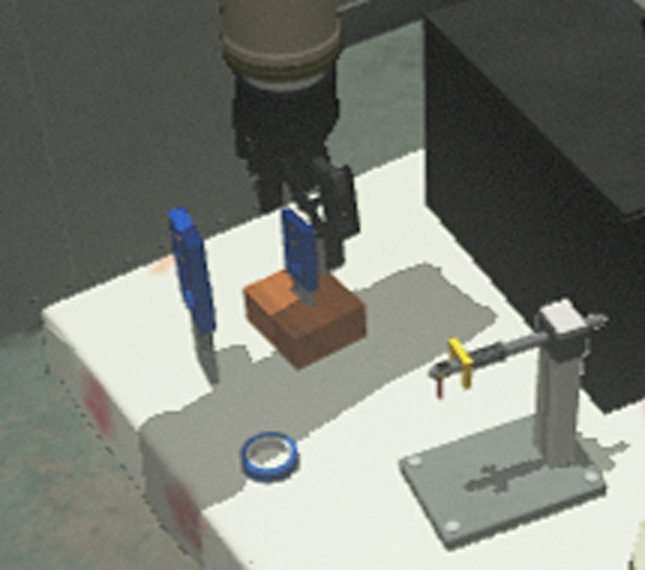

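```bash
python3 -m inch '[[0,0,0,0,0,0,255],[0,0,0,0,0,0,255],[0,0,0,0,0,0,255],[0,0,0,0,0,0,255],[0,0,0,0,0,0,255],[0,0,0,0,0,0,255],[0,0,0,0,0,0,255],[0,0,0,0,0,0,255],[0,0,0,0,0,0,255],[0,0,0,0,0,0,255]]' 20
```

```text
time_s: 4.03
ee_pos: [0.5196, 0.0663, 0.1085]
orientation: [0.001, 1.0, 0.0, 0.0]
ft_force: [0.0, 0.1, 3.8]
finger_gap: 0.0358
```

```bash
python3 -m inch '[[0,0,0,0,0,0,255],[0,0,0,0,0,0,255],[0,0,0,0,0,-0.005,255],[0,0,0,0,0,-0.008,255],[0,0,0,0,0,-0.012,255],[0,0,0,0,0,-0.012,255],[0,0,0,0,0,-0.012,255],[0,0,0,0,0,-0.012,255],[0,0,0,0,0,-0.012,255],[0,0,0,0,0,-0.012,255],[0,0,0,0,0,0,255]]' 100;  python3 -m inch '[[0,0,0.1,0,-0.02,0,255],[0,0,0.1,0,-0.025,0,255],[0,0,0,0.01,-0.025,0,255],[0,0,0,0.005,-0.025,0,255],[0,0,0,0.005,-0.025,0,255],[0,0,0,0,-0.025,0,255],[0,0,0,0,-0.025,0,255],[0,0,0,0,-0.02,0,255],[0,0,0,0,0,0,255],[0,0,0,0,0,0,255],[0,0,0,0,0,0,255],[0,0,0,0,0,0,255]]'; python3 -c "
from h import *
st();print(Rotation.from_quat(r.get_state()['orientation']).as_matrix().round(4).tolist())"
```

```text
time_s: 4.95
ee_pos: [0.5204, 0.0661, 0.1959]
orientation: [0.001, 1.0, 0.0, 0.002]
ft_force: [1.4, -0.1, 0.2]
finger_gap: 0.0342
time_s: 5.95
ee_pos: [0.4682, -0.1155, 0.193]
orientation: [0.1, 0.995, 0.0, -0.0]
ft_force: [-0.6, -0.8, -1.6]
finger_gap: 0.0343
{'time_s': 5.95, 'joint_positions': [-0.3731, 0.1211, 0.598, 1.8599, -0.0736, 1.1831, 1.6201], 'ee_pos': [0.4682, -0.1155, 0.193], 'orientation': [0.0999, 0.995, 0.0001, -0.0003], 'ft_force': [-0.642, -0.77, -1.6343], 'finger_gap': 0.0343}
[[-0.98, 0.1989, -0.0006], [0.1989, 0.98, 0.0003], [0.0007, 0.0001, -1.0]]
```

```bash
python3 -m inch '[[0,0,0,0.005,-0.018,0,255],[0,0,0,0.005,-0.017,0,255],[0,0,0,0,0,0.012,255],[0,0,0,0,0,0.013,255],[0,0,0,0,0,0,255],[0,0,0,0,0,0,255],[0,0,0,0,0,0,255],[0,0,0,0,0,0,255]]'; python3 - <<'E'
from h import *
st();print(Rotation.from_quat(r.get_state()['orientation']).as_matrix().round(4).tolist())
c=cam('side'); cv2.imwrite('pics/s2.png',cv2.resize(c['img'][160:290,200:350],None,fx=5,fy=4.6,interpolation=cv2.INTER_CUBIC)); cam('top')
E
```

```text
time_s: 6.62
ee_pos: [0.4519, -0.1486, 0.169]
orientation: [0.1, 0.995, -0.0, 0.0]
ft_force: [1.6, -0.6, -0.2]
finger_gap: 0.0343
{'time_s': 6.6167, 'joint_positions': [-0.3242, 0.1317, 0.6276, 1.9095, -0.0856, 1.1258, 1.706], 'ee_pos': [0.4519, -0.1486, 0.169], 'orientation': [0.1003, 0.995, -0.0, 0.0005], 'ft_force': [1.5782, -0.6224, -0.2325], 'finger_gap': 0.0343}
[[-0.9799, 0.1997, 0.0009], [0.1997, 0.9799, -0.0002], [-0.0009, -0.0, -1.0]]
```

View pics/s2.png

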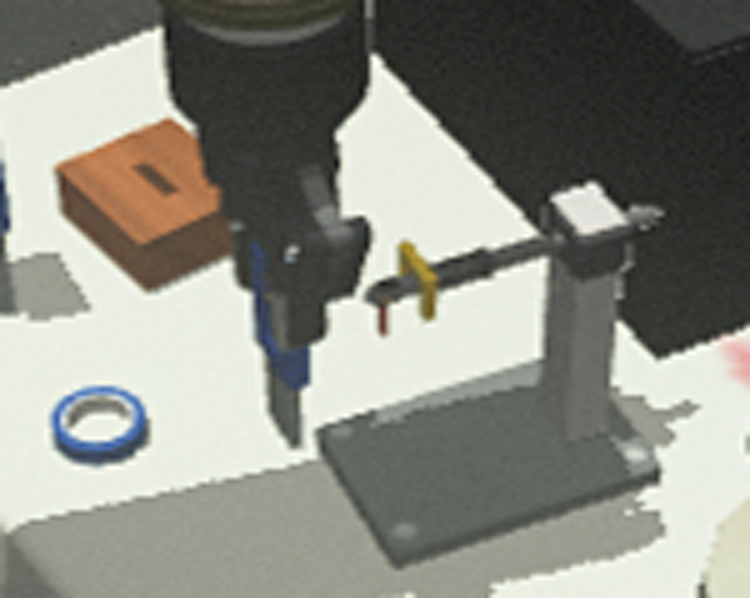

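```bash
cat > m2.py <<'E'
from h import *
s=np.load('pics/side.npz'); V,U=np.mgrid[0:420,0:560]
T=np.array(r.get_state()['ee_pos']); a=np.radians(-11.5); A=np.array([[np.cos(a),np.sin(a),0],[-np.sin(a),np.cos(a),0],[0,0,1]])
P=(pts(s,V,U)-T)@A.T*1000; ok=s['range_z']>0
hsv=cv2.cvtColor(s['img'],cv2.COLOR_BGR2HSV); blue=cv2.inRange(hsv,(100,100,25),(128,255,255))>0
g=ok&(abs(P[...,0])<25)&(abs(P[...,1])<40)&(P[...,2]<-10)&(P[...,2]>-120)
for v in range(210,262,2):
    u=np.nonzero(g[v])[0]
    if len(u): print(v,[(int(x),*P[v,x].round(0).astype(int).tolist(),'B' if blue[v,x] else '-') for x in u])
g=ok&(P[...,0]>25)&(P[...,0]<140)&(P[...,1]>-35)&(P[...,1]<30)&(P[...,2]>-45)&(P[...,2]<-15)
print('peg')
for x in range(30,125,5):
    k=g&(abs(P[...,0]-x)<2.5); 
    if k.sum(): print(x,k.sum(),P[k].mean(0).round(1),P[k].min(0).round(1)[1:],P[k].max(0).round(1)[1:])
E
python3 m2.py
```

```text
218 [(246, -12, 23, -10, '-')]
220 [(246, -12, 24, -17, '-'), (247, -12, 18, -12, '-'), (248, -10, 18, -13, '-'), (249, -8, 17, -12, '-'), (250, -6, 16, -13, '-')]
222 [(247, -12, 20, -19, '-'), (248, -11, 18, -18, '-'), (249, -8, 19, -20, '-'), (250, -7, 16, -18, '-'), (251, -7, 11, -13, '-')]
224 [(250, -7, 17, -24, '-'), (251, -6, 14, -22, '-'), (252, -7, 5, -13, '-'), (253, -6, 1, -11, '-')]
226 [(250, -7, 17, -30, '-'), (251, -7, 12, -26, '-'), (252, -6, 8, -23, '-'), (253, -6, 1, -16, '-')]
228 [(250, -7, 17, -36, '-'), (251, -7, 12, -32, '-'), (252, -5, 10, -30, '-'), (253, -3, 10, -31, '-')]
230 [(250, -7, 19, -44, '-'), (251, -6, 14, -39, '-'), (252, -5, 12, -38, 'B'), (253, -3, 11, -37, '-')]
232 [(251, -7, 13, -44, '-'), (252, -6, 10, -42, '-'), (253, -3, 11, -44, '-'), (254, -12, -18, -13, '-'), (255, -10, -19, -13, '-'), (256, -9, -22, -10, '-'), (262, 2, -27, -11, '-'), (264, 5, -29, -10, '-')]
234 [(251, -7, 14, -50, '-'), (252, -7, 9, -46, '-'), (253, -5, 6, -44, 'B'), (254, -3, 7, -45, 'B'), (255, -12, -23, -14, '-'), (256, -10, -22, -16, '-'), (257, -9, -27, -11, '-
[... 2476 characters left out ...]
5 [ 59.6  -3.4 -23.7] [-13.7 -42.5] [ 15.5 -15.2]
65 10 [ 65.5   0.4 -23.2] [ -5.2 -31.7] [ 16.4 -16.9]
70 13 [ 70.6  -0.6 -25.9] [ -4.1 -30.9] [  9.6 -22. ]
75 14 [ 75.4  -1.4 -28.3] [ -7.3 -35.8] [  6.6 -22.9]
80 13 [ 79.8  -1.1 -26.4] [ -5.3 -32.7] [  5.2 -23.4]
85 14 [ 85.1  -0.1 -27. ] [ -5.2 -33. ] [  6.5 -21.2]
90 17 [ 89.5  -0.5 -26.9] [ -4.4 -35.9] [  5.8 -20.9]
95 9 [ 95.4  -0.2 -28. ] [ -3.5 -30.3] [  5.5 -25.9]
100 12 [ 99.8  -1.2 -27.6] [ -4.1 -33.2] [  3.3 -24.3]
105 9 [104.9   0.2 -27.1] [ -3.2 -33.2] [  4.  -25.3]
110 12 [109.8  -1.2 -27.7] [ -3.1 -31.5] [  4.2 -22.4]
115 11 [115.1  -0.4 -26.7] [ -3.5 -30.6] [  3.5 -24. ]
120 10 [120.3  -0.3 -27.7] [ -3.9 -33.3] [  3.8 -25.7]
```

```bash
cat > f.py <<'E'
from h import *
F=[];M=[]
for i in range(6):
    r.read_camera('side'); s=r.get_state(); F.append(s['ft_force']);M.append(s['moment'])
a=np.radians(-11.5); A=np.array([[np.cos(a),np.sin(a),0],[-np.sin(a),np.cos(a),0],[0,0,1]])
F=np.array(F)@A.T
print('F stand mean',F.mean(0).round(2),'sd',F.std(0).round(2),'M',(A@np.mean(M,0)).round(3)); T=np.array(s['ee_pos']); T0=np.array([.4519,-.1486,.169])
print('t',round(s['time_s'],2),'adv(stand mm)',(A@(T-T0)*1000).round(2),'gap',round(s['finger_gap'],4),'tool y',Rotation.from_quat(s['orientation']).as_matrix()[:,1].round(4))
E
python3 -m inch '[[0,0,0,0,0,0.0015,255],[0,0,0,-0.01,0,0,255],[0,0,0,-0.01,0,0,255],[0,0,0,-0.008,0,0,255],[0,0,0,0,0,0,255],[0,0,0,0,0,0,255]]'; python3 f.py
```

```text
time_s: 7.22
ee_pos: [0.4787, -0.1548, 0.1666]
orientation: [0.101, 0.995, -0.0, -0.0]
ft_force: [-0.5, -0.4, -0.2]
finger_gap: 0.0343
F stand mean [ 0.07 -0.55 -0.9 ] sd [0.29 0.46 0.34] M [-0.005 -0.014 -0.002]
t 7.52 adv(stand mm) [27.17 -0.58 -2.16] gap 0.0342 tool y [2.008e-01 9.796e-01 2.000e-04]
```

```bash
python3 -m inch '[[0,0,0,-0.002,0,0,255],[0,0,0,-0.002,0,0,255],[0,0,0,-0.002,0,0,255],[0,0,0,-0.002,0,0,255],[0,0,0,-0.002,0,0,255],[0,0,0,0,0,0,255]]'; python3 f.py
```

```text
time_s: 8.02
ee_pos: [0.4889, -0.1567, 0.1668]
orientation: [0.101, 0.995, -0.0, 0.0]
ft_force: [0.3, 0.5, -1.4]
finger_gap: 0.0348
F stand mean [-0.29 -0.31 -1.01] sd [0.63 0.62 0.62] M [ 0.002 -0.008  0.017]
t 8.32 adv(stand mm) [37.39 -0.59 -2.25] gap 0.0344 tool y [ 0.2007  0.9797 -0.    ]
```

No contact so far: the nose is in the eye. On through the flap to about the buffer.

```bash
python3 -m inch '[[0,0,0,-0.002,0,0,255],[0,0,0,-0.002,0,0,255],[0,0,0,-0.002,0,0,255],[0,0,0,-0.002,0,0,255],[0,0,0,-0.002,0,0,255],[0,0,0,-0.002,0,0,255],[0,0,0,0,0,0,255]]'; python3 f.py;  python3 - <<'E'
from h import *
c=cam('side'); cv2.imwrite('pics/s3.png',cv2.resize(c['img'][175:275,230:340],None,fx=6.5,fy=6,interpolation=cv2.INTER_CUBIC))
E
```

```text
time_s: 8.9
ee_pos: [0.5006, -0.1591, 0.1667]
orientation: [0.101, 0.995, -0.0, -0.0]
ft_force: [0.9, 0.0, -1.3]
finger_gap: 0.0343
F stand mean [-0.11  0.08 -0.97] sd [0.39 0.41 0.59] M [-0.006  0.027  0.004]
t 9.2 adv(stand mm) [49.37 -0.63 -2.23] gap 0.0343 tool y [ 0.2007  0.9796 -0.    ]
```

View pics/s3.png

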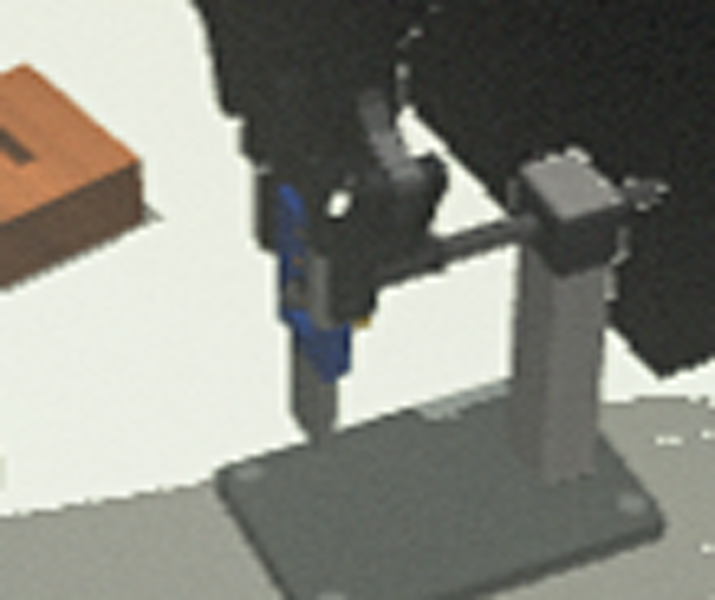

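```bash
python3 -m inch '[[0,0,0,-0.002,0,0,255],[0,0,0,-0.002,0,0,255],[0,0,0,-0.002,0,0,255],[0,0,0,-0.002,0,0,255],[0,0,0,0,0,0,255]]'; python3 f.py; python3 -m inch '[[0,0,0,-0.002,0,0,255],[0,0,0,-0.002,0,0,255],[0,0,0,-0.002,0,0,255],[0,0,0,0,0,0,255]]'; python3 f.py
```

```text
time_s: 9.67
ee_pos: [0.5081, -0.1606, 0.1666]
orientation: [0.101, 0.995, -0.0, -0.0]
ft_force: [-3.3, 0.0, -0.3]
finger_gap: 0.0341
F stand mean [-3.23  0.23 -0.85] sd [0.42 0.41 0.27] M [ 0.059  0.668 -0.019]
t 9.97 adv(stand mm) [57.22 -0.63 -2.38] gap 0.0343 tool y [ 0.2008  0.9796 -0.    ]
time_s: 10.3
ee_pos: [0.5141, -0.1619, 0.1666]
orientation: [0.101, 0.995, -0.0, -0.0]
ft_force: [-3.9, 1.8, -0.8]
finger_gap: 0.0341
F stand mean [-4.25  0.16 -1.84] sd [0.52 0.39 0.4 ] M [ 0.05   0.989 -0.057]
t 10.6 adv(stand mm) [63.3  -0.63 -2.34] gap 0.034 tool y [ 0.2007  0.9796 -0.    ]
```

```bash
python3 -m inch '[[0,0,0,-0.002,0,0,255],[0,0,0,-0.002,0,0,255],[0,0,0,-0.002,0,0,255],[0,0,0,-0.002,0,0,255],[0,0,0,0,0,0,255]]'; python3 f.py; python3 - <<'E'
from h import *
c=cam('side'); cv2.imwrite('pics/s4.png',cv2.resize(c['img'][195:265,240:310],None,fx=8,fy=8,interpolation=cv2.INTER_CUBIC))
E
```

```text
time_s: 11.02
ee_pos: [0.5215, -0.1635, 0.1666]
orientation: [0.101, 0.995, 0.0, -0.001]
ft_force: [-6.6, 1.0, 0.4]
finger_gap: 0.0341
F stand mean [-6.43  0.34 -0.27] sd [0.23 0.47 0.19] M [ 0.073  1.442 -0.072]
t 11.32 adv(stand mm) [70.94 -0.64 -2.38] gap 0.0342 tool y [2.008e-01 9.796e-01 1.000e-04]
```

View pics/s4.png

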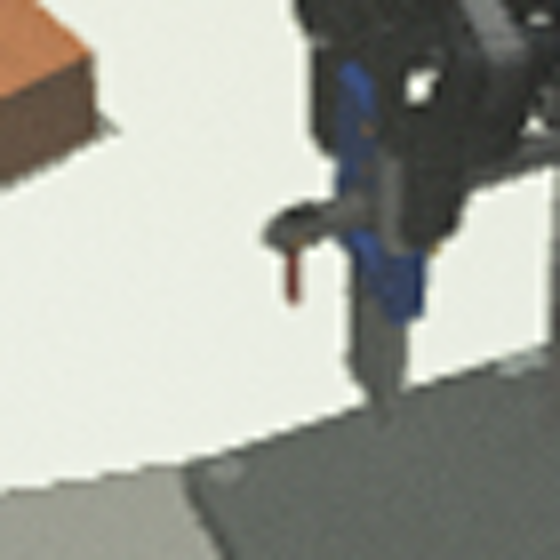

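```bash
python3 -m inch '[[0,0,0,0.002,0,0,255],[0,0,0,0.002,0,0,255],[0,0,0,0.002,0,0,255],[0,0,0,0.002,0,0,255],[0,0,0,0.002,0,0,255],[0,0,0,0.002,0,0,255],[0,0,0,0.002,0,0,255],[0,0,0,0.002,0,0,255],[0,0,0,0.0015,0,0,255],[0,0,0,0,0,0.001,255],[0,0,0,0,0,0.001,255],[0,0,0,0,0,0,255]]'; python3 f.py
```

```text
time_s: 12.37
ee_pos: [0.505, -0.16, 0.1649]
orientation: [0.101, 0.995, -0.0, 0.0]
ft_force: [-1.9, -0.3, 0.1]
finger_gap: 0.034
F stand mean [-2.14 -0.07  0.09] sd [0.6  0.49 0.31] M [ 0.     0.514 -0.029]
t 12.67 adv(stand mm) [54.1  -0.61 -4.14] gap 0.034 tool y [ 2.006e-01  9.797e-01 -1.000e-04]
```

```bash
python3 -m inch '[[0,0,0,0.0015,0,0,255],[0,0,0,0,0,0.0005,255],[0,0,0,0,0,0.0005,255],[0,0,0,0,0,0,255]]'; python3 f.py
```

```text
time_s: 13.0
ee_pos: [0.5034, -0.1596, 0.1638]
orientation: [0.101, 0.995, -0.0, 0.0]
ft_force: [0.1, -0.2, -1.6]
finger_gap: 0.0341
F stand mean [ 0.46 -0.06 -0.88] sd [0.23 0.42 0.41] M [ 0.008 -0.01  -0.003]
t 13.3 adv(stand mm) [52.53 -0.61 -5.19] gap 0.0346 tool y [ 2.007e-01  9.797e-01 -1.000e-04]
```

```bash
python3 -m inch '[[0,0,0,0,0,0.0005,255],[0,0,0,0,0,0.0005,255],[0,0,0,0,0,0,255]]'; python3 f.py
```

```text
time_s: 13.55
ee_pos: [0.5034, -0.1597, 0.1635]
orientation: [0.101, 0.995, 0.0, 0.0]
ft_force: [-3.0, 1.9, 6.4]
finger_gap: 0.034
F stand mean [-2.8   0.18  6.25] sd [0.29 0.28 0.26] M [ 0.06   0.629 -0.003]
t 13.85 adv(stand mm) [52.66 -0.61 -5.52] gap 0.0342 tool y [2.007e-01 9.797e-01 3.000e-04]
```

```bash
python3 -m inch '[[0,0,0,0,0,-0.0006,255],[0,0,0,0,0,0,255],[0,0,0,0,0,0,120],[0,0,0,0,0,0,100],[0,0,0,0,0,0,80],[0,0,0,0,0,0,60],[0,0,0,0,0,0,60],[0,0,0,0,0,0,60],[0,0,0,0,0,0,60],[0,0,0,0,0,0,60],[0,0,0,0,0,0,60]]'; python3 f.py; python3 - <<'E'
from h import *
c=cam('side'); cv2.imwrite('pics/s5.png',cv2.resize(c['img'][185:265,230:320],None,fx=7,fy=7,interpolation=cv2.INTER_CUBIC))
E
```

```text
time_s: 14.77
ee_pos: [0.5032, -0.1597, 0.1634]
orientation: [0.101, 0.995, -0.0, -0.0]
ft_force: [-0.8, -0.5, -0.7]
finger_gap: 0.0651
F stand mean [ 0.21  0.09 -0.24] sd [0.25 0.43 0.32] M [-0.    -0.002 -0.014]
t 15.07 adv(stand mm) [52.47 -0.61 -5.63] gap 0.0657 tool y [ 2.007e-01  9.797e-01 -1.000e-04]
```

View pics/s5.png

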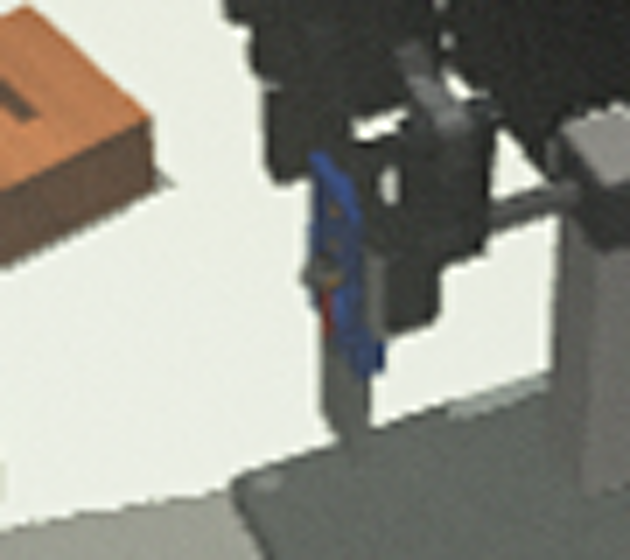

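```bash
python3 -m inch '[[0,0,0,0,0,-0.006,60],[0,0,0,0,0,-0.01,60],[0,0,0,0,0,-0.015,60],[0,0,0,0,0,-0.015,60],[0,0,0,0,0,-0.02,60],[0,0,0,0,0,-0.02,60],[0,0,0,0,0,-0.02,60],[0,0,0,0,0,0,60],[0,0,0,0,0,0,60],[0,0,0,0,0,0,60]]'; python3 f.py; python3 - <<'E'
from h import *
c=cam('side'); cv2.imwrite('pics/s6.png',cv2.resize(c['img'][150:345,180:400],None,fx=3,fy=3,interpolation=cv2.INTER_CUBIC))
E
```

```text
time_s: 15.95
ee_pos: [0.5031, -0.1596, 0.2695]
orientation: [0.101, 0.995, 0.0, 0.0]
ft_force: [0.6, 0.7, -0.5]
finger_gap: 0.0654
F stand mean [-0.3   0.12 -0.76] sd [0.35 0.68 0.42] M [-0.016 -0.01   0.003]
t 16.25 adv(stand mm) [52.21 -0.61 99.84] gap 0.0649 tool y [ 2.008e-01  9.796e-01 -2.000e-04]
```

View pics/s6.png

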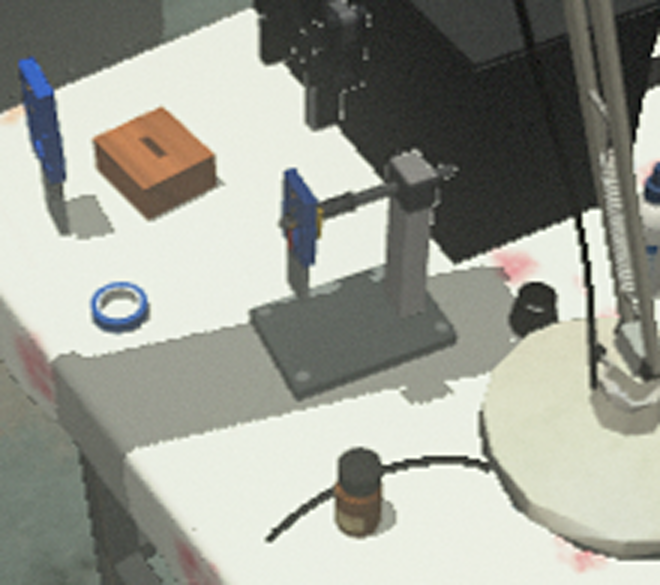

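The gauge hangs on its own at (298,215), with the red flap in front of it at (290,240) and the buffer behind. The gripper is clear, and the bottle and loupe stand untouched. Handing in.

```bash
python3 -c "
from h import *
print(r.finish_job())"
```

```text
the job is handed in; nothing more can be done
None
```

The smaller blue-headed gauge is out of its rack block and hangs by its eye on the stand's peg, with the red flap shut in front of it. I handed the job in at about 16.3 s.

- **Pressing on:** no contact force showed at any of the checks while the peg entered the eye and passed the flap. I then pressed it in small steps to about 6.4 N against the buffer. A picture at that point showed the flap hanging straight down behind the plate.
- **Letting go:** I backed off until the buffer's push was gone and lowered the gauge until the eye rested on the peg. The downward contact there was about 6 N, the push along the peg about 2.8 N, and the highest push measured on the stand at any check was about 7 N. I then opened the gripper and lifted about 100 mm clear.
- **Last checks:** the final picture shows the gauge hanging by itself between the flap and the buffer, the gripper clear of everything, and the bottle and loupe still standing. The force readings were at their noise level, under about 1 N.
- **What disagreed or went unchecked:** the two cameras disagreed by about 2 mm, so I set the sideways alignment from the side camera alone, comparing gauge and peg in the same picture. I judged the flap shut by eye and did not tug on it.

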